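# Push the tongue key home in the polisher's guard interlock switch

## Robot

A 6-joint arm with a two-finger parallel gripper is mounted at the origin on a cart in front of the work surface, level with it; the furniture and walls round the work are solid. World frame = base frame: x ahead of the robot, y to its left, z up, the work surface at z = 0. Lengths are in m, angles in rad, forces in N, time in s.
With the tool pointing down it reaches from about 0.35 to 0.775 m from the base axis. Payload 7.3 kg.
Tool frame: the origin (TCP) lies at the very end of the fingers, on their centre line; the grasp point (between the pads) lies 19 mm behind it; x points along the fingers, y is the direction in which the jaws open and shut, and the axes are right-handed (so a half turn about x gives the same grasp; the last joint's range is limited). The gripper opens to 92 mm and grips with 3 to 60 N. Pads are 19 mm wide; open, the fingers measure 130 mm over their backs; the gripper's body (75 mm by 190 mm) begins 47 mm behind the grasp point.
Start: joints at [1.191, 0.342, 1.524, -0, 1.275, -0.146], TCP at [0.122, 0.511, 0.227] pointing down, gripper open.
Joint ranges: [-2.53, 2.53], [-0.77, 2.02], [0.04, 2.7], [-1, 4.14], [0.28, 2.66], [-3.11, 3.11]. Speed limits (rad/s): [2.57, 2.57, 3.14, 3.14, 3.14, 3.14].

## Interface

Orientations are given as [roll, pitch, yaw] about the fixed x, y, z axes, in that order (R = Rz(yaw) Ry(pitch) Rx(roll)).
In Python, from cell import robot gives the robot as it stands.
- The arm moves only by the tool play_rows, never from a script. Its argument "moves" is a list that holds one entry, the list of rows, each a list of 5 numbers: the shift along the tool's x, y, z in m, then the turn about the tool's x in degrees, then the opening, from -1 (shut) to 1 (fully open), so that 0 is half open. A call has exactly 10 rows; each row shifts and turns the pose as measured when the row begins, along the tool's axes as they then stand; what a row does not reach is not made up. A row lasts 1/10 s, in which the tool goes at most 50 mm and 8.59 degrees, less where a joint would pass 70% of its speed; a pose out of reach is approached as far as the arm can. A call with a gripper value outside its range is refused whole. The fingers move at their own pace and stop on an object; "grip_force" is the grip in N (left out, the last holds). Time passes only in rows, so rows that do not move let the fingers close, or fill a call up. It gives the time, the measured TCP pose, the force and the opening at its end, in the units of the state.
- robot.observe(): the state, without advancing time (a new reading comes with each control period).
- robot.read_camera(name): name is "side" or "top" or "wrist"; returns the picture (420x560x3 uint8, red, green, blue); there is no depth.
- robot.get_calibration(name): a dict with "mtx" (3x3 intrinsics, pixels), "view" (4x4, takes a point from world to camera coordinates). Camera axes: x right, y up, looking along -z (the intrinsics and any distortion apply to the point x, -y, -z); pixel columns grow to the right and rows downward; lengths in m; the calibration is good to about 2 mm. A picture is of the moment at which its call begins: read the wrist's pose just before it. get_calibration takes no time and is no camera call; for the wrist camera it gives the pose at the moment of the call.
- robot.hand_in(): hands the job in, once; it reports no verdict.
Trained networks look in the newest picture that a camera, given by its name, has taken for a name from the list of things; names that differ only in an ending like _2 or _b are one class to them, and where a whole thing is asked for, a point or a joint stands for the part that bears it (a point fixed in the world has none). Each returns a list of dicts, best first, with "score" (0 to 1); they miss things now and then, are a little off and sometimes report something else, mostly with a low value. They report only what shows in the picture. A call takes as long as a camera call. They do not tell look-alikes from the thing itself.
- robot.spot_in(camera, label): "point" ([column, row] in pixels, amid what is visible of it).
The state is a dict: "time": time; "qpos": joint angles; "qvel": joint speeds; "joint_efforts": joint torques, N m; "tool_pos": TCP position; "tool_rot": TCP orientation; "contact_force": force on the tool from outside, world axes, zero at the start; "torque": the same for the moment, N m; "opening": finger opening in m.
Only numpy, scipy, OpenCV 4.12 (cv2) and the standard library are available. Lean on these libraries where they do the work, as an engineer would, in place of code of your own. Each camera call takes 0.05 s, during which the arm holds its last target.

## Task

The bench polisher is locked out because the key of its guard interlock has been pulled out. Pick up the red-handled tongue key and push its flat steel tongue straight into the slot of the yellow switch on the front of the polisher, fully home, so that the key's shoulder plate is up against the switch and the little window has gone from red to green. Let go and leave the key there, and leave the other loose things on the bench where they are.

Things in the scene. Friction and masses are not known exactly. Their poses are not given: they have to be found in the camera images.
- tongue_key: Loose key, 0.16 kg, lying on its flat underside. Origin under the grip's middle; z up, x towards the tongue. Red ribbed grip 30 mm wide (y), 46 high, x -45 to +39: take it across y, about 30 mm up. Then a dark steel shoulder plate, x +39 to +45, 60 wide, 46 high, flush with the underside. Then the steel tongue, x +45 to +88, 34 wide, 6 thick, its middle 25 mm above the underside.
- tongue_tip (a point): Middle of the free end of the key's tongue (key frame x +88 mm, y 0, z +25 mm); axes as the key's.
- polisher: Grey bench polisher, fixed, up to 86 mm high; yellow interlock switch on its front. Origin on the bench below the slot mouth; x points into the slot, away from the robot, z up. Switch: x 0 to +70, 72 wide, top 64 mm above the bench. Machine body 180 wide, from x +78. In front of the switch, to x -122, a flat steel plate 8 mm thick, 120 wide, on which the key's underside rests when home.
- slot_mouth (a point): Middle of the slot's mouth, in the switch face, 33 mm above the bench; x straight into the slot, y across, z up. Flat slot 39 mm wide (y), 10 high, 64 deep; its first 10 mm are a funnel, 54 by 22 mm at the face. With the key standing on the plate the tongue is at this height. Home: shoulder plate against the switch face, tongue tip 43 mm inside.
- flag_slide (a joint): Sliding actuator in the slot that carries the red and green flag under the window in the switch's top; m, 0 = red (no key). The tongue meets it with its tip 28 mm inside and pushes it on with about 2 N; it stays where it is left. About 0.015 = green, key home.
- masking_tape: Roll of masking tape, 100 mm across, 25 mm high, lying flat; loose; leave alone. Origin under its middle. It and the key lie one to the left and one to the right of the switch, either way round.
- stone_sample_1: Small rough stone sample, 44x64x28 mm, loose, right; leave alone. Origin under its middle.
- stone_sample_2: Small rough stone sample, 40x55x22 mm, loose, left; leave alone. Origin under its middle.
- jar_yellow: Yellow jar with black lid, 58 mm across, 60 mm high, loose, left; leave alone. Origin under its middle.
Things that resemble listed ones, but are neither listed nor needed, are in the scene too. Of the things that look like the tongue_key, the smaller one is meant.

How it is judged:
At the end, for the whole second after the job is handed in: The tongue is in the slot with its tip at least 37 mm inside the switch face (43 mm is fully home), within 6 mm of the slot's middle sideways and in height and within 0.15 rad of its direction, the flag slide has been pushed at least 8 mm, and the key lies at rest (x of tongue_tip in the frame of slot_mouth above 0.037 m and y of tongue_tip in the frame of slot_mouth between -0.006 and 0.006 m and z of tongue_tip in the frame of slot_mouth between -0.006 and 0.006 m and angle between the x axis of tongue_key and the x axis of slot_mouth, either way round below 0.15 rad and value of joint flag_slide above 0.008 m and linear speed of tongue_key below 0.02 m/s); the robot touches nothing.
It fails at once if a loose bystander was shifted by more than 30 mm (distance of any of masking_tape, stone_sample_1, stone_sample_2, jar_yellow from where it was at the start of the episode above 0.03 m).
It also fails if it takes over 43 s, if anything falls off the work surface, if the arm or the gripper's body presses on something with over 40 N, if the wrist force passes 120 N, or if a joint passes its speed limit or range.

## Working session

There is one attempt and no reset: what is moved stays moved. The work goes in short steps, Python scripts to look and compute and a tool call to move; the robot and the scene stay as the last step left them, time stands still between calls to the robot, and variables do not carry over. Pictures are saved under pics/ and viewed, and the job is handed in when it is done.

Besides the shell and the picture viewer there is one more tool, called after "Call:" as name([rows], argument=value, ...), one row to a line, values as JSON. play_rows: Moves the arm, as the interface text tells. Its arguments: {"type":"object","properties":{"moves":{"type":"array"},"grip_force":{"type":"number"}},"required":["moves"]}

```bash
mkdir -p pics; ls
python3 - <<'E'
from cell import robot
import cv2
print(robot.observe())
for c in ["top","side"]:
    im=robot.read_camera(c); cv2.imwrite(f"pics/{c}0.png",im[:,:,::-1])
    print(c,robot.get_calibration(c))
    for l in ["tongue_key","polisher","masking_tape","stone_sample_1","jar_yellow"]:
        print(l,robot.spot_in(c,l))
E
```

```text
pics
{'time': 0.0, 'qpos': array([ 1.19100372e+00,  3.42728810e-01,  1.52505103e+00,  1.48167824e-05,
        1.27539454e+00, -1.45996644e-01]), 'qvel': array([ 0.00035109,  0.00167883,  0.00060418,  0.00022758, -0.00065594,
       -0.00135562]), 'joint_efforts': array([ 9.35678072e-04, -4.31246674e+01, -2.44225502e+01,  7.19845318e-02,
        5.58976515e-02, -1.40426769e-04]), 'tool_pos': array([0.12144198, 0.51032776, 0.22602994]), 'tool_rot': array([-1.72575018,  1.56921454, -1.95955046]), 'contact_force': array([ 0.28054825, -0.15962516, -0.05231681]), 'torque': array([0.03226219, 0.0008343 , 0.00618858]), 'opening': 0.09177588930643314}
top {'mtx': array([[436.61218192,   0.        , 275.52007666],
       [  0.        , 436.61218192, 207.42899698],
       [  0.        ,   0.        ,   1.        ]]), 'view': array([[-0.01618624, -0.99983212,  0.00858694, -0.07174633],
       [ 0.9814585 , -0.01424717,  0.19114454, -0.55291721],
       [-0.19099011,  0.01152164,  0.98152434, -1.20833901],
       [ 0.        ,  0.        ,  0.        ,  1.        ]])}
tongue_key [{'point': [359.4
[... 659 characters left out ...]
]]), 'view': array([[-0.03130854,  0.99950638, -0.00260069,  0.09062481],
       [-0.88602232, -0.02654936,  0.46288182,  0.47803444],
       [ 0.46258429,  0.01679642,  0.88641619, -2.19864644],
       [ 0.        ,  0.        ,  0.        ,  1.        ]])}
tongue_key [{'point': [216.1, 209.5], 'score': 0.75}, {'point': [161.6, 192.0], 'score': 0.74}, {'point': [203.7, 239.0], 'score': 0.29}]
polisher [{'point': [282.8, 240.7], 'score': 0.68}]
masking_tape [{'point': [359.9, 216.1], 'score': 0.73}]
stone_sample_1 [{'point': [204.2, 240.7], 'score': 0.64}, {'point': [409.5, 213.0], 'score': 0.47}]
jar_yellow [{'point': [415.8, 237.1], 'score': 0.75}, {'point': [288.4, 243.2], 'score': 0.45}]
```

Run:
```python
import cv2,numpy as np
a=cv2.imread("pics/top0.png")
cv2.imwrite("pics/top0c.png",cv2.resize(a[120:280,80:480],None,fx=2,fy=2,interpolation=cv2.INTER_CUBIC))
cv2.imwrite("pics/top0k.png",cv2.resize(a[140:260,320:460],None,fx=5,fy=5,interpolation=cv2.INTER_CUBIC))
```

```text
(no output)
```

View pics/top0.png

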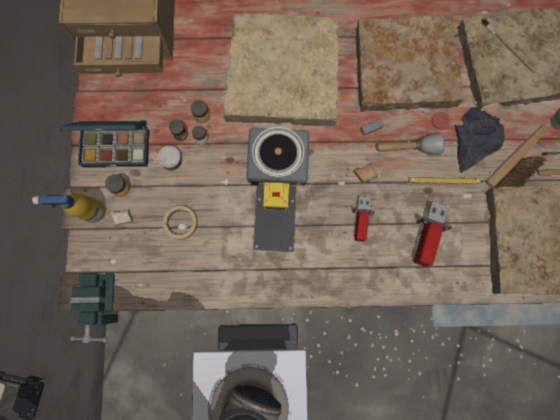

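View pics/side0.png

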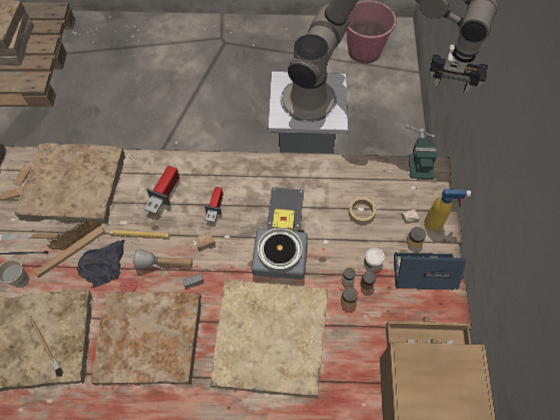

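```bash
ls pics
```

```text
side0.png
top0.png
top0c.png
top0k.png
```

View pics/top0k.png

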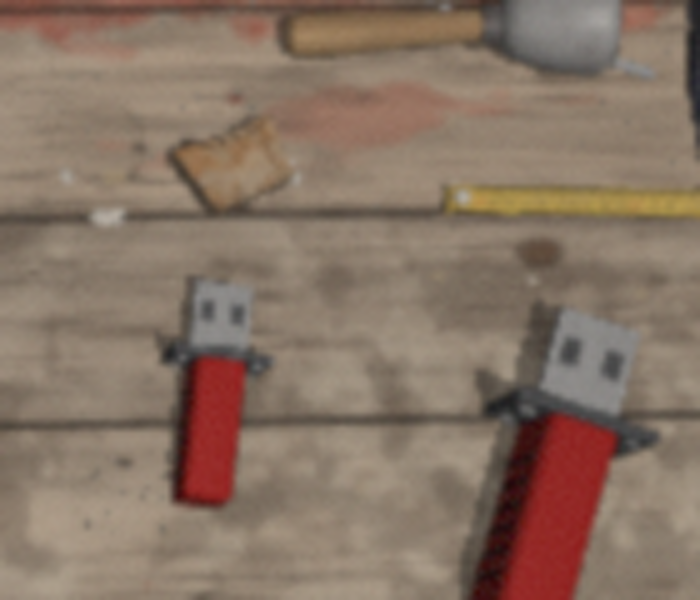

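The two red key-like things in top are A (362,217) and B (430,234). A is smaller (about 45 px long against about 65), and its length matches the 133 mm key, so A is the one meant. The crop confirms this. Next I'll look at the switch enlarged and measure.

Run:
```python
import cv2,numpy as np
a=cv2.imread("pics/top0.png")
cv2.imwrite("pics/top0p.png",cv2.resize(a[120:260,220:330],None,fx=5,fy=5,interpolation=cv2.INTER_CUBIC)[:600])
cv2.imwrite("pics/top0p2.png",cv2.resize(a[165:260,235:315],None,fx=6,fy=6,interpolation=cv2.INTER_CUBIC))
```

```text
(no output)
```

View pics/top0p2.png

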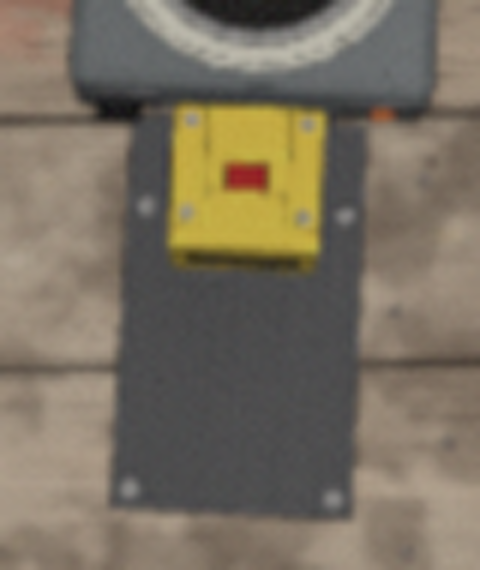

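The crop shows the plate's near corners at (110,505) and (350,517). The switch top has front corners at (168,247) and (318,256) and back corners at (175,105) and (325,110). The flag is red.

```bash
cat > h.py <<'E'
import numpy as np
from scipy.optimize import least_squares
def proj(cal,P):
    P=np.atleast_2d(P); c=(cal["view"]@np.c_[P,np.ones(len(P))].T).T
    u=np.c_[c[:,0],-c[:,1],-c[:,2]]@cal["mtx"].T
    return u[:,:2]/u[:,2:]
def w(pose,L):
    x,y,a=pose;c,s=np.cos(a),np.sin(a);L=np.atleast_2d(L)
    return np.c_[x+c*L[:,0]-s*L[:,1],y+s*L[:,0]+c*L[:,1],L[:,2]]
def fit(cal,L,px,p0):
    r=least_squares(lambda p:(proj(cal,w(p,L))-px).ravel(),p0)
    return r.x,r.fun.reshape(-1,2)
def unproj(cal,px,z):
    V=cal["view"];R=V[:3,:3];C=-R.T@V[:3,3]
    d=np.linalg.inv(cal["mtx"])@np.r_[px,1];d=R.T@(d*[1,-1,-1])
    return C+d*(z-C[2])/d[2]
def tr(p,f,o): return (np.array(p)+.5)/f-.5+np.array(o)
E
python3 - <<'E'
from h import *
from cell import robot
cal=robot.get_calibration("top")
L=[[-.122,.06,.008],[-.122,-.06,.008],[0,.036,.064],[0,-.036,.064],[.07,.036,.064],[.07,-.036,.064]]
px=tr([[110,505],[350,517],[168,247],[318,256],[175,105],[325,110]],6,[235,165])
print("slot",*fit(cal,L,px,[.5,0,0]))
L=[[-.045,.015,.046],[-.045,-.015,.046],[.039,.015,.046],[.039,-.015,.046],[.088,.017,.028],[.088,-.017,.028]]
px=tr([[176,500],[232,506],[193,357],[247,360],[193,278],[252,288]],5,[320,140])
print("key",*fit(cal,L,px,[.5,-.3,0]))
for n,p,z in [("stone",(365,171),.015),("big",(430,234.6),.04),("tape",(179,222),.02),("yellow rule",(412,180),0)]: print(n,unproj(cal,p,z))
# key reference for side
c2=robot.get_calibration("side")
E
```

```text
slot [ 0.55387301 -0.07891553 -0.06496351] [[-0.3903812   0.60572236]
 [ 0.36940383  0.62931587]
 [-0.03890978 -0.35218173]
 [ 0.03466363 -0.60966259]
 [ 0.10907413 -0.33674317]
 [-0.08263616  0.0580804 ]]
key [ 0.49924888 -0.32995907 -0.15933195] [[ 0.52033185 -0.48337509]
 [-0.30126176 -0.18884592]
 [ 0.23476594 -0.33038326]
 [-0.31618638  0.53259382]
 [ 0.14112452  0.44454998]
 [-0.28487716  0.0606544 ]]
stone [ 0.66796506 -0.35409166  0.015     ]
big [ 0.4677534  -0.52645432  0.04      ]
tape [0.51872352 0.20422752 0.02      ]
yellow rule [ 0.64166202 -0.50003815  0.        ]
```

```bash
cat >> h.py <<'E'
from scipy.spatial.transform import Rotation as Ro
def toolR(s): return Ro.from_euler("xyz",s["tool_rot"]).as_matrix()
def need(s,target,keyyaw=None):
    R=toolR(s); d=R.T@(np.array(target)-s["tool_pos"])
    print("tcp",s["tool_pos"].round(4),"shift tool",d.round(4),"q",s["qpos"].round(3),"F",s["contact_force"].round(2),"t",round(s["time"],2),"open",round(s["opening"],4),"tilt",R[2,0].round(4))
    jy=np.arctan2(R[1,1],R[0,1]); print("jaw yaw deg",np.degrees(jy).round(2))
    if keyyaw is not None:
        t=np.degrees(jy-(keyyaw+np.pi/2)); t=(t+90)%180-90
        print("turn about tool x (deg)",t.round(2)," remaining shift sits in present axes")
E
python3 - <<'E'
from h import *
from cell import robot
s=robot.observe(); print(toolR(s).round(3))
need(s,[.45,.2,.227]); need(s,[.49,-.33,.227],-.15)
need(s,[.42,.28,.227])
print(robot.get_calibration("wrist"))
E
```

```text
[[ 0.     0.232  0.973]
 [ 0.     0.973 -0.232]
 [-1.     0.    -0.   ]]
tcp [0.1216 0.5107 0.2267] shift tool [-3.000e-04 -2.262e-01  3.914e-01] q [ 1.191  0.342  1.524  0.     1.275 -0.146] F [ 0.41  0.45 -0.24] t 0.6 open 0.0921 tilt -1.0
jaw yaw deg 76.6
tcp [0.1216 0.5107 0.2267] shift tool [-3.000e-04 -7.325e-01  5.531e-01] q [ 1.191  0.342  1.524  0.     1.275 -0.146] F [ 0.41  0.45 -0.24] t 0.6 open 0.0921 tilt -1.0
jaw yaw deg 76.6
turn about tool x (deg) -4.8  remaining shift sits in present axes
tcp [0.1216 0.5107 0.2267] shift tool [-3.000e-04 -1.553e-01  3.437e-01] q [ 1.191  0.342  1.524  0.     1.275 -0.146] F [ 0.41  0.45 -0.24] t 0.6 open 0.0921 tilt -1.0
jaw yaw deg 76.6
{'mtx': array([[344.06098491,   0.        , 278.12599087],
       [  0.        , 344.06098491, 205.49389406],
       [  0.        ,   0.        ,   1.        ]]), 'view': array([[ 2.32279987e-01,  9.72648962e-01, -6.39422480e-05,
        -5.23677004e-01],
       [-9.35725691e-01,  2.23444335e-01, -2.72928672e-01,
         3.36764448e-02],
       [-2.65449502e-01,  6.34557008e-02,  9.62034270e-01,
        -3.90718194e-01],
       [ 0.00000000e+00,  0.00000000e+00,  0.00000000e+00,
         1.00000000e+00]])}
```

Call:
play_rows([
  [[0,-0.018,0.04,0,1],[0,-0.018,0.04,0,1],[0,-0.018,0.04,0,1],[0,-0.018,0.04,0,1],[0,-0.018,0.04,0,1],[0,-0.018,0.04,0,1],[0,-0.018,0.04,0,1],[0,-0.018,0.04,0,1],[0,-0.04,0.02,0,1],[0,-0.045,0.01,0,1]],
])

```text
time: 1.6
tool_pos: [0.421, 0.2014, 0.2263]
tool_rot: [1.061, 1.564, 0.838]
contact_force: [0.6, -0.7, 0.7]
opening: 0.0918
```

Run:
```python
from h import *
from cell import robot
need(robot.observe(),[.40,-.31,.227],-.15)
```

```text
tcp [0.421  0.2014 0.2263] shift tool [-0.0032 -0.5034  0.0927] q [ 0.28   0.232  1.681  0.004  1.223 -1.069] F [ 0.61 -0.66  0.7 ] t 1.6 open 0.0918 tilt -1.0
jaw yaw deg 77.22
turn about tool x (deg) -4.19  remaining shift sits in present axes
```

Call:
play_rows([
  [[0,-0.036,0.014,-1,1],[0,-0.036,0.014,-1,1],[0,-0.036,0.014,-1,1],[0,-0.036,0.014,-1,1],[0,-0.036,0.012,-1,1],[0,-0.036,0.01,-1,1],[0,-0.036,0.01,0,1],[0,-0.01,0,0,1],[0,0,0,0,1],[0,0,0,0,1]],
])

```text
time: 2.6
tool_pos: [0.4643, -0.0881, 0.2262]
tool_rot: [0.59, 1.562, 0.469]
contact_force: [0.0, 0.2, 0.8]
opening: 0.092
```

Run:
```python
from h import *
from cell import robot
import cv2,json
s=robot.observe();need(s,[.45,-.33,.227],-.15)
cal=robot.get_calibration("wrist")
im=robot.read_camera("wrist")[:,:,::-1]
np.savez("w1.npz",im=im,mtx=cal["mtx"],view=cal["view"])
cv2.imwrite("pics/w1.png",cv2.resize(im,None,fx=1.4,fy=1.4))
print(proj(cal,w([.554,-.079,-.065],[[-.122,.06,.008],[-.122,-.06,.008],[0,.036,.064],[0,-.036,.064]])))
```

```text
tcp [ 0.4643 -0.0881  0.2262] shift tool [-0.0018 -0.2419  0.0151] q [-0.354  0.243  1.667  0.007  1.226 -1.805] F [0.05 0.24 0.81] t 2.6 open 0.092 tilt -1.0
jaw yaw deg 83.03
turn about tool x (deg) 1.63  remaining shift sits in present axes
[[345.80236615 141.7023751 ]
 [235.12943301 148.15851599]
 [333.2052405  268.9244064 ]
 [263.08206801 272.7166899 ]]
```

View pics/w1.png

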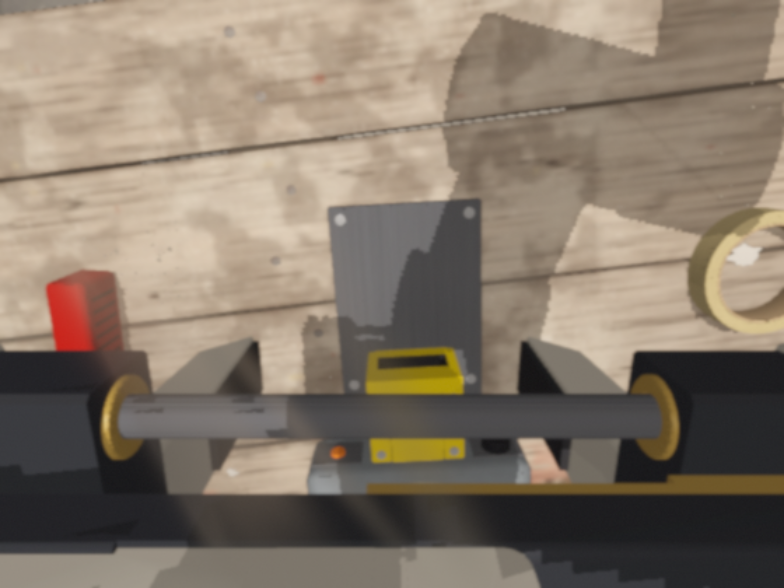

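Run:
```python
import numpy as np,cv2
im=np.load("w1.npz")["im"]
cv2.imwrite("pics/w1c.png",cv2.resize(im[135:285,225:355],None,fx=4,fy=4,interpolation=cv2.INTER_CUBIC))
```

```text
(no output)
```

View pics/w1c.png

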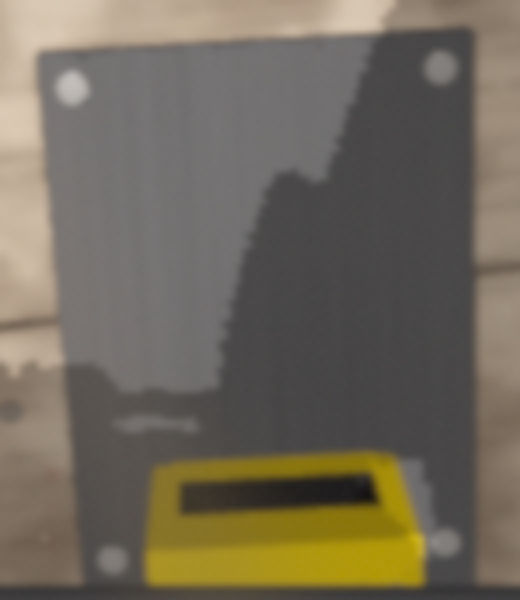

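Run:
```python
from h import *
cal=np.load("w1.npz")
L=[[-.122,-.06,.008],[-.122,.06,.008],[0,-.036,.008],[0,.036,.008],[0,-.036,.064],[0,.036,.064],[0,-.027,.033],[0,.027,.033]]
px=tr([[39,52],[473,29],[157,467],[392,455],[147,550],[424,534],[181,498],[378,489]],4,[225,135])
p,r=fit(cal,L[:6],px[:6],[.5,0,0]);print("slot",p);print(r.round(2))
print((proj(cal,w(p,L))-px).round(2))
```

```text
slot [ 0.55373713 -0.08128167 -0.06780775]
[[-1.06  0.38]
 [ 1.12 -0.02]
 [-0.97 -0.83]
 [ 1.13 -1.01]
 [-0.54  0.52]
 [ 0.34  0.91]]
[[-1.06  0.38]
 [ 1.12 -0.02]
 [-0.97 -0.83]
 [ 1.13 -1.01]
 [-0.54  0.52]
 [ 0.34  0.91]
 [ 0.25  0.1 ]
 [-0.5  -0.17]]
```

Call:
play_rows([
  [[0,-0.036,0,0,1],[0,-0.036,0,0,1],[0,-0.036,0,0,1],[0,-0.036,0,0,1],[0,-0.036,0,0,1],[0,-0.036,0,0,1],[0,-0.024,0,0,1],[0,0,0,0,1],[0,0,0,0,1],[0,0,0,0,1]],
])

```text
time: 3.65
tool_pos: [0.4407, -0.319, 0.2255]
tool_rot: [0.787, 1.559, 0.689]
contact_force: [1.1, 0.3, 0.4]
opening: 0.092
```

Run:
```python
from h import *
from cell import robot
import cv2
s=robot.observe();need(s,[.499,-.33,.1],-.15)
cal=robot.get_calibration("wrist")
im=robot.read_camera("wrist")[:,:,::-1]
np.savez("w2.npz",im=im,mtx=cal["mtx"],view=cal["view"])
cv2.imwrite("pics/w2.png",cv2.resize(im,None,fx=1.4,fy=1.4))
print(proj(cal,w([.499,-.33,-.15],[[-.045,.015,.046],[-.045,-.015,.046],[.039,.015,.046],[.039,-.015,.046],[.088,.017,.028],[.088,-.017,.028]])))
```

```text
tcp [ 0.4407 -0.319   0.2255] shift tool [ 0.126  -0.0063  0.0581] q [-0.775  0.376  1.476  0.012  1.288 -2.25 ] F [1.09 0.32 0.42] t 3.65 open 0.092 tilt -0.9999
jaw yaw deg 84.35
turn about tool x (deg) 2.95  remaining shift sits in present axes
[[289.7732086  197.51766914]
 [260.20937151 196.13004831]
 [285.10146907 272.36876167]
 [257.40062993 271.20417257]
 [284.01784378 303.02428217]
 [255.0341142  301.86377335]]
```

View pics/w2.png

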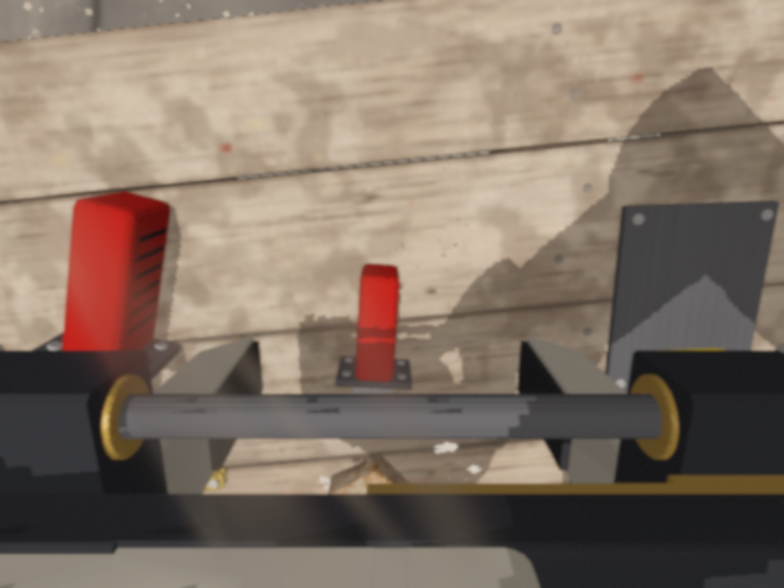

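Run:
```python
import numpy as np,cv2
im=np.load("w2.npz")["im"]
cv2.imwrite("pics/w2c.png",cv2.resize(im[180:285,220:320],None,fx=5,fy=5,interpolation=cv2.INTER_CUBIC))
```

```text
(no output)
```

View pics/w2c.png

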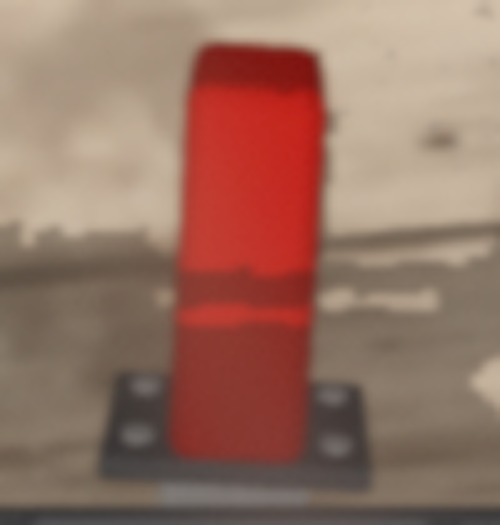

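Run:
```python
from h import *
from cell import robot
cal=np.load("w2.npz")
L=[[-.045,-.015,.046],[-.045,.015,.046],[.039,-.015,.046],[.039,.015,.046],[.045,-.03,.046],[.045,.03,.046],[.039,-.03,0],[.039,.03,0]]
px=tr([[190,85],[323,90],[168,460],[306,463],[100,475],[370,488],[117,375],[362,385]],5,[220,180])
p,r=fit(cal,L,px,[.5,-.3,0]);print("key",p);print(r.round(2))
s=robot.observe()
need(s,[*w(p,[[0,0,0]])[0][:2],.011],p[2])
R=toolR(s);print(R.round(4))
```

```text
key [ 0.49882702 -0.33450323 -0.15528884]
[[-1.59 -0.26]
 [ 1.37  0.28]
 [-0.15 -0.22]
 [-0.05  0.47]
 [-0.57  1.13]
 [ 0.58  1.09]
 [-0.02 -1.5 ]
 [ 0.5  -1.12]]
tcp [ 0.4407 -0.3187  0.2256] shift tool [ 0.215  -0.0119  0.0575] q [-0.774  0.376  1.476  0.013  1.288 -2.25 ] F [-0.23 -0.49 -0.09] t 3.7 open 0.092 tilt -0.9999
jaw yaw deg 84.37
turn about tool x (deg) 3.27  remaining shift sits in present axes
[[ 0.0094  0.098   0.9951]
 [ 0.0078  0.9951 -0.0981]
 [-0.9999  0.0087  0.0086]]
```

Call:
play_rows([
  [[0,0,0,3.3,1],[0,-0.003,0.02,0,1],[0,-0.003,0.02,0,1],[0.02,0,0.02,0,1],[0.03,0,0,0,1],[0.03,0,0,0,1],[0.03,0,0,0,1],[0.03,0,0,0,1],[0.01,0,0,0,1],[0,0,0,0,1]],
])

```text
time: 4.7
tool_pos: [0.5089, -0.3204, 0.0758]
tool_rot: [0.5, 1.555, 0.358]
contact_force: [0.3, -1.8, 0.5]
opening: 0.0915
```

Run:
```python
from h import *
from cell import robot
import cv2
s=robot.observe();need(s,[.499,-.3325,.012],-.155)
im=robot.read_camera("wrist")[:,:,::-1]
cv2.imwrite("pics/w3.png",im)
```

```text
tcp [ 0.5089 -0.3204  0.0758] shift tool [ 0.0636 -0.0139 -0.0089] q [-0.697  0.624  1.504  0.016  1.007 -2.134] F [ 0.32 -1.76  0.51] t 4.7 open 0.0915 tilt -0.9999
jaw yaw deg 81.86
turn about tool x (deg) 0.75  remaining shift sits in present axes
```

View pics/w3.png

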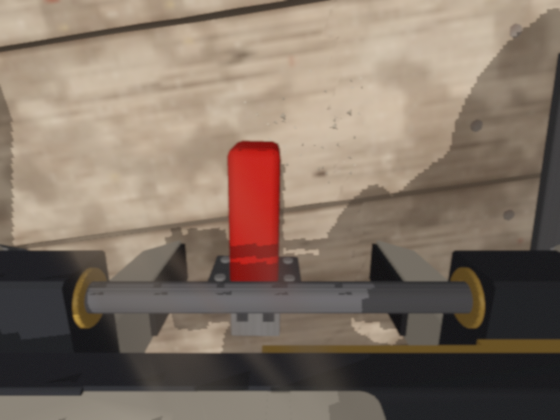

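The key is centred at about column 255 and the fingers at about column 279. That agrees with the computed 14 mm shift.

Call:
play_rows([
  [[0,-0.007,-0.0045,0.7,1],[0,-0.007,-0.0045,0,1],[0,0,0,0,1],[0.015,0,0,0,1],[0.015,0,0,0,1],[0.015,0,0,0,1],[0.01,0,0,0,1],[0.004,0,0,0,1],[0,0,0,0,1],[0,0,0,0,1]],
])

```text
time: 5.75
tool_pos: [0.5023, -0.3405, 0.0264]
tool_rot: [-0.103, 1.539, -0.261]
contact_force: [-0.1, 0.1, -0.7]
opening: 0.0917
```

Run:
```python
from h import *
from cell import robot
s=robot.observe();need(s,[.499,-.3325,.012],-.155)
```

```text
tcp [ 0.5023 -0.3405  0.0264] shift tool [ 0.0143  0.0074 -0.005 ] q [-0.729  0.688  1.544  0.018  0.882 -2.153] F [-0.05  0.09 -0.7 ] t 5.75 open 0.0917 tilt -0.9995
jaw yaw deg 80.92
turn about tool x (deg) -0.2  remaining shift sits in present axes
```

Run:
```python
from h import *
from cell import robot
s=robot.observe();print(toolR(s).round(4)); print(s["qvel"].round(4))
```

```text
[[ 0.0302  0.1578  0.987 ]
 [-0.0081  0.9875 -0.1576]
 [-0.9995 -0.0032  0.0311]]
[-0.0006 -0.0031 -0.0045 -0.0018  0.002   0.0022]
```

Call:
play_rows([
  [[0,0.006,-0.004,0,1],[0,0,0,0,1],[0.005,0,0,0,1],[0.005,0,0,0,1],[0.004,0,0,0,1],[0,0,0,0,1],[0,0,0,0,0],[0,0,0,0,-0.5],[0,0,0,0,-1],[0,0,0,0,-1]],
], grip_force=25)

```text
time: 6.75
tool_pos: [0.5004, -0.334, 0.0127]
tool_rot: [-0.138, 1.537, -0.296]
contact_force: [0.1, -0.0, 0.3]
opening: 0.0646
```

Run:
```python
from h import *
from cell import robot
s=robot.observe();need(s,[.499,-.3325,.012],-.155);print(toolR(s).round(4))
```

```text
tcp [ 0.5004 -0.334   0.0127] shift tool [ 0.0006  0.0012 -0.0016] q [-0.723  0.699  1.571  0.019  0.841 -2.148] F [ 0.1  -0.01  0.29] t 6.75 open 0.0646 tilt -0.9994
jaw yaw deg 80.94
turn about tool x (deg) -0.18  remaining shift sits in present axes
[[ 0.0323  0.1575  0.987 ]
 [-0.0099  0.9875 -0.1573]
 [-0.9994 -0.0046  0.0335]]
```

Call:
play_rows([
  [[0,0,0,0,-1],[0,0,0,0,-1],[0,0,0,0,-1],[0,0,0,0,-1],[0,0,0,0,-1],[0,0,0,0,-1],[0,0,0,0,-1],[0,0,0,0,-1],[-0.005,0,0,0,-1],[-0.005,0,0,0,-1]],
], grip_force=25)

```text
time: 7.75
tool_pos: [0.4995, -0.3335, 0.0226]
tool_rot: [-0.116, 1.539, -0.274]
contact_force: [0.3, -0.3, -0.6]
opening: 0.03
```

Run:
```python
from h import *
from cell import robot
import cv2
s=robot.observe();need(s,[.499,-.3325,.012],-.155);print(toolR(s).round(4))
im=robot.read_camera("wrist")[:,:,::-1]
cv2.imwrite("pics/w4.png",im)
```

```text
tcp [ 0.4995 -0.3335  0.0226] shift tool [ 0.0106  0.0009 -0.001 ] q [-0.724  0.684  1.566  0.018  0.862 -2.148] F [ 0.31 -0.29 -0.59] t 7.75 open 0.03 tilt -0.9995
jaw yaw deg 80.94
turn about tool x (deg) -0.18  remaining shift sits in present axes
[[ 0.031   0.1575  0.987 ]
 [-0.0087  0.9875 -0.1573]
 [-0.9995 -0.0037  0.032 ]]
```

View pics/w4.png

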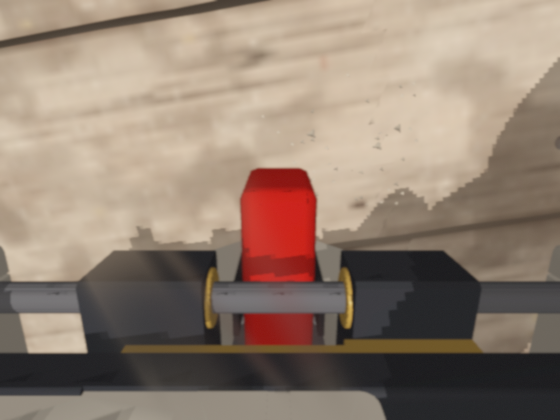

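Call:
play_rows([
  [[-0.012,0,0,0,-1],[-0.014,0,0,0,-1],[-0.012,0,-0.01,0,-1],[0,0.02,-0.015,-0.5,-1],[0,0.03,-0.015,-0.8,-1],[0,0.03,-0.015,-0.8,-1],[0,0.03,-0.015,-0.8,-1],[0,0.03,-0.01,-0.8,-1],[0,0.03,-0.005,-0.8,-1],[0,0.02,0,0,-1]],
])

```text
time: 8.8
tool_pos: [0.4376, -0.1321, 0.0695]
tool_rot: [-0.338, 1.522, -0.419]
contact_force: [0.8, 1.2, -1.0]
opening: 0.0301
```

Run:
```python
from h import *
from cell import robot
s=robot.observe();need(s,[.439,-.0723,.06],-.067);print(toolR(s).round(4))
```

```text
tcp [ 0.4376 -0.1321  0.0695] shift tool [ 0.0083  0.0599 -0.0039] q [-0.463  0.404  1.951  0.003  0.737 -1.954] F [ 0.78  1.21 -1.01] t 8.8 open 0.0301 tilt -0.9988
jaw yaw deg 85.31
turn about tool x (deg) -0.85  remaining shift sits in present axes
[[ 0.0449  0.0818  0.9956]
 [-0.02    0.9965 -0.0809]
 [-0.9988 -0.0163  0.0464]]
```

Call:
play_rows([
  [[0,0.012,-0.001,-0.8,-1],[0,0.012,-0.001,0,-1],[0,0.012,-0.001,0,-1],[0,0.012,0,0,-1],[0,0.008,0,0,-1],[0,0.003,0,0,-1],[0,0,0,0,-1],[0,0,0,0,-1],[0,0,0,0,-1],[0,0,0,0,-1]],
])

```text
time: 9.8
tool_pos: [0.4408, -0.0704, 0.0714]
tool_rot: [-0.361, 1.516, -0.427]
contact_force: [0.2, 0.4, -1.4]
opening: 0.03
```

Run:
```python
from h import *
from cell import robot
import cv2
s=robot.observe();need(s,[.439,-.0723,.025],-.067);print(toolR(s).round(4))
for c in ["top","side","wrist"]:
    cal=robot.get_calibration(c);im=robot.read_camera(c)[:,:,::-1]
    np.savez(f"{c}5.npz",im=im,mtx=cal["mtx"],view=cal["view"])
    if c=="wrist": cv2.imwrite("pics/w5.png",im)
    else:
        u,v=proj(cal,[.53,-.08,.03])[0].astype(int)
        cv2.imwrite(f"pics/{c}5.png",cv2.resize(im[v-60:v+60,u-70:u+70],None,fx=5,fy=5,interpolation=cv2.INTER_CUBIC)); print(c,u-70,v-60)
```

```text
tcp [ 0.4408 -0.0704  0.0714] shift tool [ 0.0463 -0.0011 -0.0041] q [-0.326  0.384  1.981 -0.008  0.722 -1.825] F [ 0.23  0.39 -1.43] t 9.8 open 0.03 tilt -0.9985
jaw yaw deg 86.2
turn about tool x (deg) 0.04  remaining shift sits in present axes
[[ 0.0503  0.0662  0.9965]
 [-0.0229  0.9976 -0.0651]
 [-0.9985 -0.0195  0.0517]]
top 205 156
side 214 147
```

View pics/w5.png

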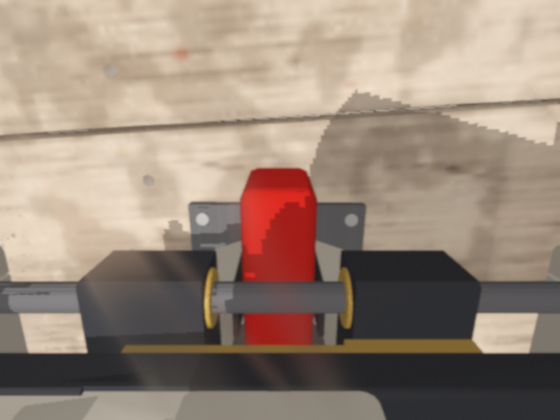

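View pics/top5.png

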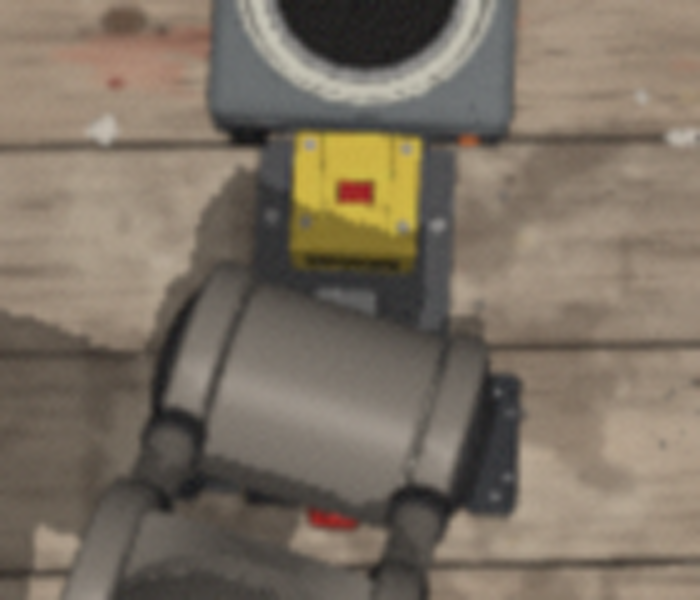

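View pics/side5.png

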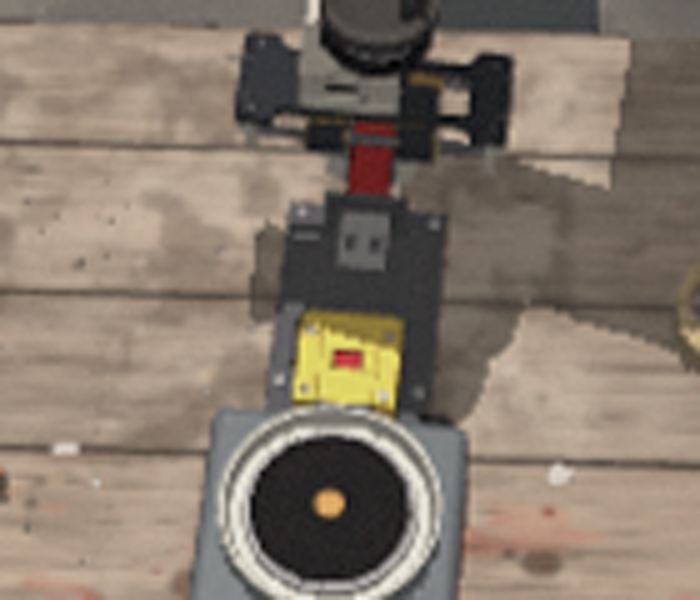

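Run:
```python
import numpy as np,cv2
im=np.load("side5.npz")["im"]
cv2.imwrite("pics/side5c.png",cv2.resize(im[180:235,255:315],None,fx=10,fy=10,interpolation=cv2.INTER_CUBIC))
im=np.load("top5.npz")["im"]
cv2.imwrite("pics/top5c.png",cv2.resize(im[175:225,245:305],None,fx=10,fy=10,interpolation=cv2.INTER_CUBIC))
```

```text
(no output)
```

View pics/side5c.png

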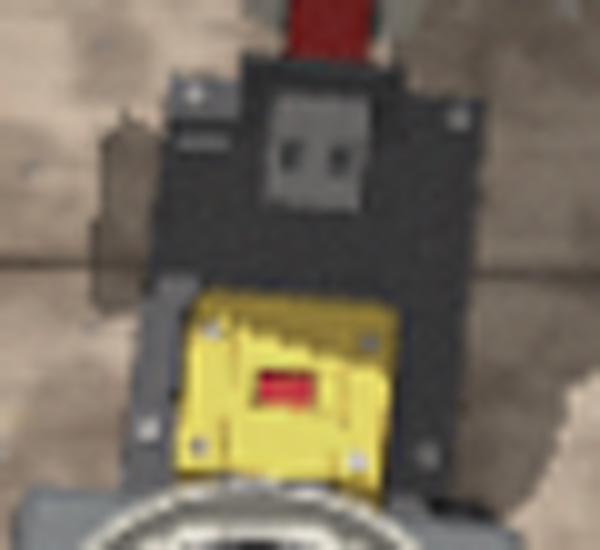

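View pics/top5c.png

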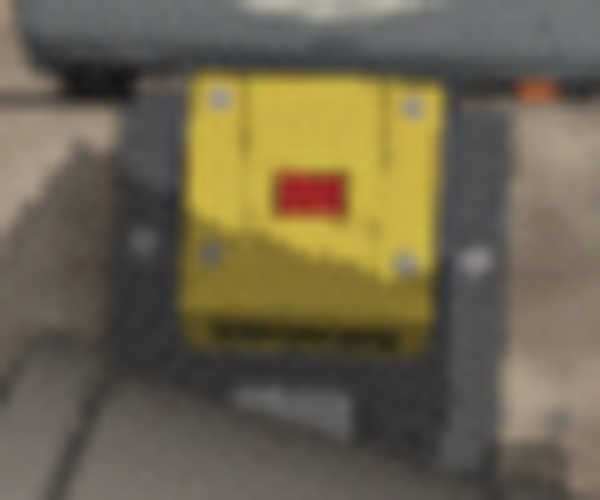

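Run:
```python
from h import *
S=np.load("side5.npz");T=np.load("top5.npz")
for nm,cal,sw,tip,base,off in [
 ("side",S,[[400,303],[200,290],[380,490],[177,468]],[[263,205],[362,212]],[[273,92],[371,97]],[255,180]),
 ("top",T,[[183,313],[433,326],[193,70],[443,85]],[[237,388],[353,394]],None,[245,175])]:
    L=[[0,.036,.064],[0,-.036,.064],[.07,.036,.064],[.07,-.036,.064]]
    p,r=fit(cal,L,tr(sw,10,off),[.55,-.08,-.06]);print(nm,"slot",p.round(4),r.round(2).tolist())
    f=lambda pts,z:np.mean([unproj(cal,tr(q,10,off),z) for q in pts],0)
    t=f(tip,.088);print("tip",t.round(4))
    d=t[:2]-p[:2];c,s=np.cos(p[2]),np.sin(p[2]);print(" tip in slot",c*d[0]+s*d[1],-s*d[0]+c*d[1])
    if base is not None:
        b=f(base,.087);print("base",b.round(4),"yaw",np.arctan2(*(t-b)[[1,0]]))
tcp=np.array([.4408,-.0704]);
for q in ([.5537,-.0813,-.067],[.5539,-.0789,-.065]):
    d=tcp-q[:2];c,s=np.cos(q[2]),np.sin(q[2]);print("tcp in slot",c*d[0]+s*d[1],-s*d[0]+c*d[1])
```

```text
side slot [ 0.5567 -0.0792 -0.07  ] [[0.06, 0.55], [-0.15, 0.06], [0.17, -0.47], [-0.08, -0.13]]
tip [ 0.533  -0.0753  0.088 ]
 tip in slot -0.023923323802877657 0.00227694957508796
base [ 0.4859 -0.0734  0.087 ] yaw -0.04016838361861338
top slot [ 0.5532 -0.0795 -0.064 ] [[-0.12, -0.22], [-0.04, -0.31], [0.17, 0.42], [-0.01, 0.12]]
tip [ 0.5274 -0.0754  0.088 ]
 tip in slot -0.026072452974312984 0.0023679569629452505
tcp in slot -0.113376444466555 0.003316902187607838
tcp in slot -0.11341327138931974 0.0011357256589921453
```

Call:
play_rows([
  [[0,-0.001,0,0,-1],[0.01,0,0,0,-1],[0.01,0,0,0,-1],[0.01,0,0,0,-1],[0.008,0,0,0,-1],[0.005,0,0,0,-1],[0.002,0,0,0,-1],[0,0,0,0,-1],[0,0,0,0,-1],[0,0,0,0,-1]],
])

```text
time: 10.95
tool_pos: [0.4427, -0.0725, 0.0216]
tool_rot: [-0.364, 1.517, -0.43]
contact_force: [0.9, 0.5, -1.7]
opening: 0.03
```

Run:
```python
from h import *
from cell import robot
import cv2
s=robot.observe();need(s,[.442,-.0725,.0225],-.067);print(toolR(s).round(4))
for c in ["top","side"]:
    cal=robot.get_calibration(c);im=robot.read_camera(c)[:,:,::-1]
    np.savez(f"{c}6.npz",im=im,mtx=cal["mtx"],view=cal["view"])
b=cv2.resize(np.load("side6.npz")["im"][180:235,255:315],None,fx=10,fy=10,interpolation=cv2.INTER_CUBIC)
cv2.imwrite("pics/side6c.png",b)
```

```text
tcp [ 0.4427 -0.0725  0.0216] shift tool [-0.0009 -0.0001 -0.0006] q [-0.33   0.484  2.016 -0.01   0.589 -1.827] F [ 0.87  0.51 -1.69] t 10.95 open 0.03 tilt -0.9986
jaw yaw deg 86.19
turn about tool x (deg) 0.03  remaining shift sits in present axes
[[ 0.0485  0.0664  0.9966]
 [-0.0222  0.9976 -0.0654]
 [-0.9986 -0.019   0.0499]]
```

View pics/side6c.png

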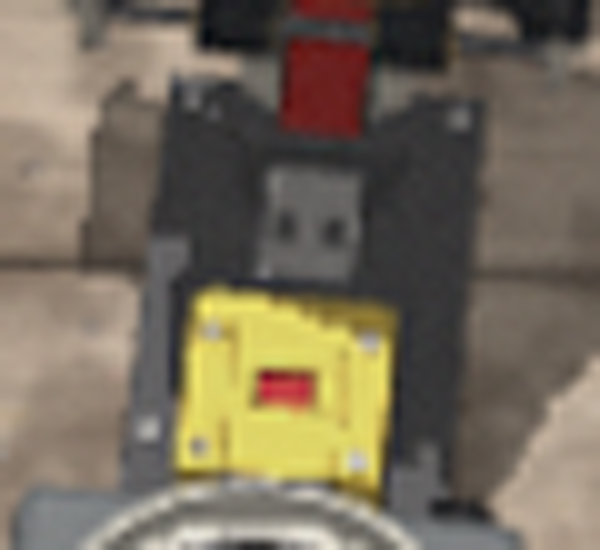

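Run:
```python
from h import *
S=np.load("side6.npz")
tip=[[258,274],[355,280]];base=[[269,168],[364,173]]
for z in (.037,.040):
  t=np.mean([unproj(S,tr(q,10,[255,180]),z) for q in tip],0);b=np.mean([unproj(S,tr(q,10,[255,180]),z-.001) for q in base],0)
  p=[.5567,-.0792,-.070]
  d=t[:2]-p[:2];c,s=np.cos(p[2]),np.sin(p[2]);print(t.round(4),"tip in slot",c*d[0]+s*d[1],-s*d[0]+c*d[1],"yaw",np.arctan2(*(t-b)[[1,0]]))
```

```text
[ 0.533  -0.0776  0.037 ] tip in slot -0.023748490113716283 -8.418957867138981e-05 yaw -0.049213718119813635
[ 0.5346 -0.0776  0.04  ] tip in slot -0.022141665779656594 9.368171623056571e-05 yaw -0.049211810631922225
```

Call:
play_rows([
  [[0.0004,0,0.006,0,-1],[0.0004,0,0.006,0,-1],[0.0004,0,0.006,0,-1],[0.0004,0,0.006,0,-1],[0.0004,0,0.005,0,-1],[0.0003,0,0.004,0,-1],[0.0002,0,0.003,0,-1],[0,0,0,0,-1],[0,0,0,0,-1],[0,0,0,0,-1]],
])

```text
time: 12.05
tool_pos: [0.4817, -0.075, 0.0217]
tool_rot: [-0.37, 1.518, -0.435]
contact_force: [-0.3, -0.7, 0.7]
opening: 0.0297
```

Run:
```python
from h import *
from cell import robot
import cv2
s=robot.observe();need(s,[.509,-.077,.0207],-.067);print(toolR(s).round(4),s["torque"])
for c in ["side"]:
    cal=robot.get_calibration(c);im=robot.read_camera(c)[:,:,::-1]
    np.savez(f"{c}7.npz",im=im,mtx=cal["mtx"],view=cal["view"])
cv2.imwrite("pics/side7c.png",cv2.resize(im[180:235,255:315],None,fx=10,fy=10,interpolation=cv2.INTER_CUBIC))
```

```text
tcp [ 0.4817 -0.075   0.0217] shift tool [ 0.0023 -0.0002  0.0273] q [-0.307  0.53   1.911 -0.011  0.648 -1.804] F [-0.29 -0.72  0.72] t 12.05 open 0.0297 tilt -0.9986
jaw yaw deg 86.22
turn about tool x (deg) 0.06  remaining shift sits in present axes
[[ 0.048   0.066   0.9967]
 [-0.0223  0.9976 -0.0649]
 [-0.9986 -0.0191  0.0494]] [0.0509111  0.34072913 0.05616503]
```

View pics/side7c.png

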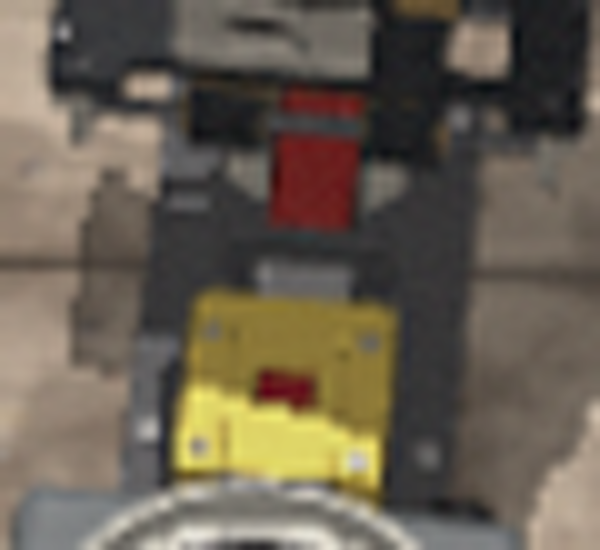

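Call:
play_rows([
  [[0.0004,0,0.004,0,-1],[0.0004,0,0.004,0,-1],[0.0004,0,0.004,0,-1],[0.0003,0,0.004,0,-1],[0.0002,0,0.003,0,-1],[0.0001,0,0.003,0,-1],[0,0,0.002,0,-1],[0,0,0,0,-1],[0,0,0,0,-1],[0,0,0,0,-1]],
])

```text
time: 13.1
tool_pos: [0.5037, -0.076, 0.0213]
tool_rot: [-0.411, 1.526, -0.476]
contact_force: [-3.4, 0.3, 2.4]
opening: 0.0297
```

Run:
```python
from h import *
from cell import robot
import cv2
s=robot.observe();need(s,[.509,-.077,.0207],-.067);print(toolR(s).round(4),s["torque"])
for c in ["side"]:
    cal=robot.get_calibration(c);im=robot.read_camera(c)[:,:,::-1]
    np.savez(f"{c}8.npz",im=im,mtx=cal["mtx"],view=cal["view"])
cv2.imwrite("pics/side8c.png",cv2.resize(im[180:235,255:315],None,fx=10,fy=10,interpolation=cv2.INTER_CUBIC))
```

```text
tcp [ 0.5037 -0.076   0.0213] shift tool [ 0.0008 -0.0007  0.0053] q [-0.295  0.561  1.844 -0.013  0.693 -1.791] F [-3.41  0.27  2.38] t 13.1 open 0.0297 tilt -0.999
jaw yaw deg 86.24
turn about tool x (deg) 0.07  remaining shift sits in present axes
[[ 0.0398  0.0656  0.997 ]
 [-0.0205  0.9977 -0.0649]
 [-0.999  -0.0179  0.0411]] [0.13389966 0.48062672 0.03610763]
```

View pics/side8c.png

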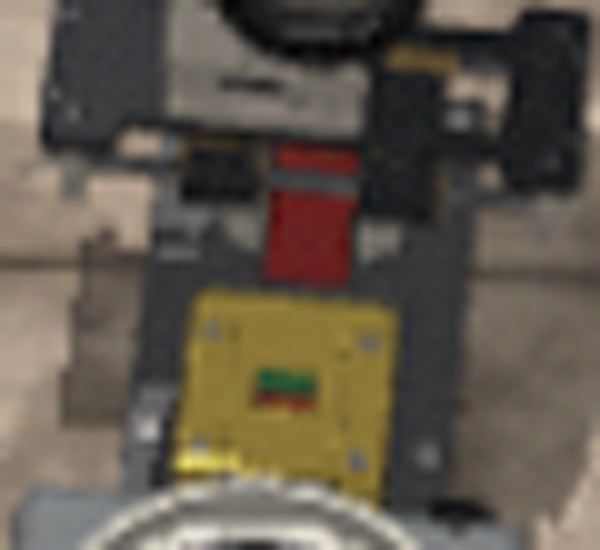

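The window is about half green and the force is about 3 N, which is the flag. About 5 mm is left to go.

Call:
play_rows([
  [[0.0002,0,0.002,0,-1],[0.0002,0,0.002,0,-1],[0.0001,0,0.0015,0,-1],[0.0001,0,0.001,0,-1],[0,0,0.001,0,-1],[0,0,0.001,0,-1],[0,0,0,0,-1],[0,0,0,0,-1],[0,0,0,0,-1],[0,0,0,0,-1]],
])

```text
time: 14.15
tool_pos: [0.5102, -0.0764, 0.0214]
tool_rot: [-0.446, 1.53, -0.511]
contact_force: [-4.8, 0.7, 2.3]
opening: 0.0297
```

Run:
```python
from h import *
from cell import robot
import cv2
s=robot.observe();need(s,[.509,-.077,.0207],-.067);print(toolR(s).round(4),s["torque"])
for c in ["side"]:
    cal=robot.get_calibration(c);im=robot.read_camera(c)[:,:,::-1]
cv2.imwrite("pics/side9c.png",cv2.resize(im[180:235,255:315],None,fx=10,fy=10,interpolation=cv2.INTER_CUBIC))
```

```text
tcp [ 0.5102 -0.0764  0.0214] shift tool [ 0.0006 -0.0007 -0.0012] q [-0.292  0.571  1.822 -0.014  0.71  -1.787] F [-4.81  0.66  2.34] t 14.15 open 0.0297 tilt -0.9992
jaw yaw deg 86.23
turn about tool x (deg) 0.06  remaining shift sits in present axes
[[ 0.0355  0.0658  0.9972]
 [-0.0199  0.9977 -0.0651]
 [-0.9992 -0.0175  0.0367]] [0.08496403 0.44819756 0.02787864]
```

View pics/side9c.png

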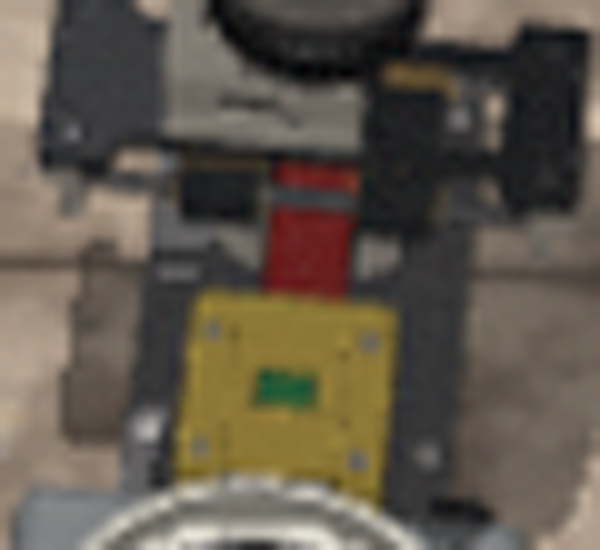

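The window is fully green. I'll push a touch more to feel the shoulder stop.

Call:
play_rows([
  [[0,0,0.001,0,-1],[0,0,0.001,0,-1],[0,0,0.0015,0,-1],[0,0,0,0,-1],[0,0,0,0,-1],[0,0,0,0,-1],[0,0,0,0,-1],[0,0,0,0,-1],[0,0,0,0,-1],[0,0,0,0,-1]],
])

```text
time: 15.2
tool_pos: [0.5101, -0.0763, 0.0213]
tool_rot: [-0.536, 1.537, -0.601]
contact_force: [-4.1, 0.1, 4.1]
opening: 0.03
```

Run:
```python
from h import *
from cell import robot
s=robot.observe();need(s,[.509,-.077,.0207],-.067);print(toolR(s).round(4),s["torque"])
```

```text
tcp [ 0.5101 -0.0763  0.0213] shift tool [ 0.0006 -0.0007 -0.0011] q [-0.291  0.574  1.815 -0.015  0.721 -1.785] F [-4.15  0.08  4.07] t 15.2 open 0.03 tilt -0.9994
jaw yaw deg 86.25
turn about tool x (deg) 0.09  remaining shift sits in present axes
[[ 0.0276  0.0654  0.9975]
 [-0.0189  0.9977 -0.0649]
 [-0.9994 -0.0171  0.0288]] [1.77443108e-01 4.71778957e-01 1.65435317e-04]
```

It has stopped advancing (0.5102 to 0.5101), so the shoulder is home. Releasing now.

Call:
play_rows([
  [[0,0,0,0,0.3],[0,0,0,0,0.5],[0,0,0,0,0.5],[0,0,0,0,0.5],[0,0,0,0,0.5],[-0.01,0,0,0,0.5],[-0.02,0,0,0,0.5],[-0.03,0,0,0,0.5],[-0.04,0,0,0,0.5],[-0.04,0,0,0,0.5]],
])

```text
time: 16.2
tool_pos: [0.5053, -0.0731, 0.1628]
tool_rot: [-0.573, 1.543, -0.639]
contact_force: [0.8, -0.2, 0.5]
opening: 0.0687
```

Run:
```python
from h import *
from cell import robot
s=robot.observe();need(s,[.40,-.077,.25],-.067)
```

```text
tcp [ 0.5053 -0.0731  0.1628] shift tool [-0.0895 -0.0121 -0.1027] q [-0.288  0.365  1.681 -0.011  1.069 -1.788] F [ 0.78 -0.23  0.51] t 16.2 open 0.0687 tilt -0.9996
jaw yaw deg 86.24
turn about tool x (deg) 0.08  remaining shift sits in present axes
```

Now I'll move clear to the left and back so the cameras can check the result.

Call:
play_rows([
  [[-0.03,0,0,0,0.5],[-0.03,0,-0.01,0,0.5],[-0.02,0.01,-0.02,0,0.5],[0,0.03,-0.01,0,0.5],[0,0.035,0,0,0.5],[0,0.035,0,0,0.5],[0,0.035,0,0,0.5],[0,0.035,0,0,0.5],[0,0,0,0,0.5],[0,0,0,0,0.5]],
])

```text
time: 17.2
tool_pos: [0.4752, 0.116, 0.2575]
tool_rot: [-0.354, 1.519, -0.421]
contact_force: [0.8, -1.1, 0.2]
opening: 0.0689
```

Run:
```python
from h import *
from cell import robot
import cv2
s=robot.observe();need(s,[.40,-.077,.25],-.067)
for c in ["side","top"]:
    cal=robot.get_calibration(c);im=robot.read_camera(c)[:,:,::-1]
    np.savez(f"{c}10.npz",im=im,mtx=cal["mtx"],view=cal["view"])
    cv2.imwrite(f"pics/{c}10.png",im)
    u,v=proj(cal,[.53,-.08,.03])[0].astype(int);print(c,u-35,v-30)
    cv2.imwrite(f"pics/{c}10c.png",cv2.resize(im[v-30:v+30,u-35:u+35],None,fx=10,fy=10,interpolation=cv2.INTER_CUBIC))
```

```text
tcp [0.4752 0.116  0.2575] shift tool [ 0.008  -0.1975 -0.0623] q [ 0.099  0.228  1.598 -0.027  1.271 -1.396] F [ 0.77 -1.15  0.21] t 17.2 open 0.0689 tilt -0.9987
jaw yaw deg 86.1
turn about tool x (deg) -0.06  remaining shift sits in present axes
side 249 177
top 240 186
```

View pics/side10c.png

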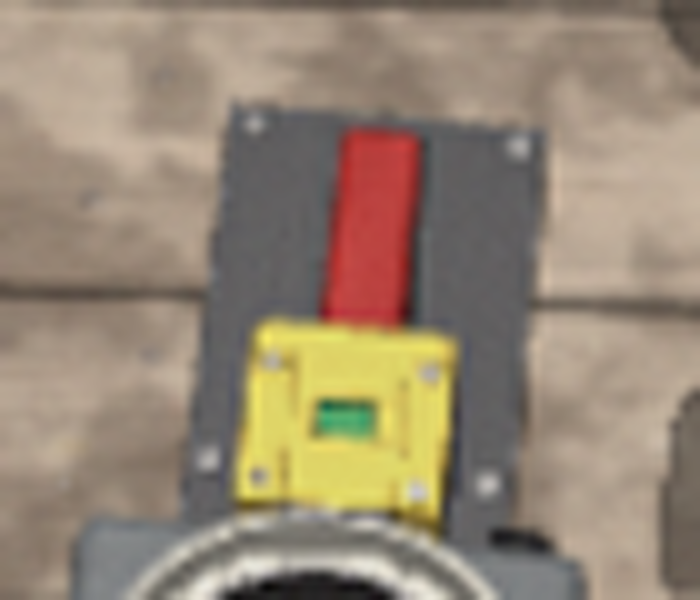

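View pics/top10c.png

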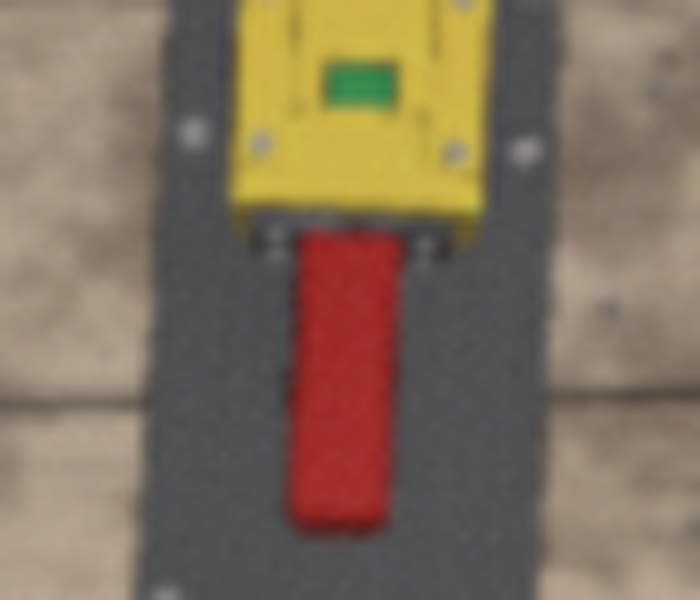

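View pics/top10.png

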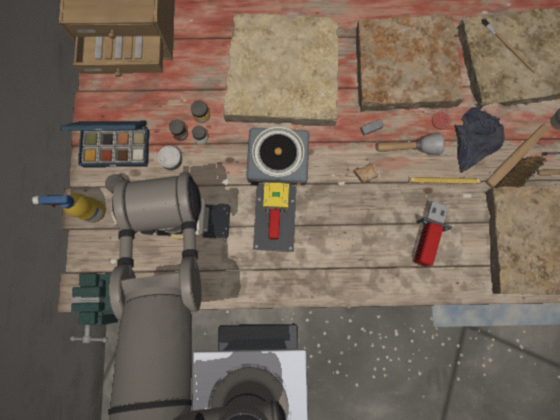

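The window is green, the key is straight and centred with its shoulder at the switch face, and the stone is where it was. Handing in.

Run:
```python
from h import *
from cell import robot
T=np.load("top10.npz")
L=[[-.045,.015,.054],[-.045,-.015,.054],[.039,.015,.054],[.039,-.015,.054]]
p,r=fit(T,L,tr([[291,522],[385,520],[300,235],[402,236]],10,[240,186]),[.5,-.08,-.06])
q=np.array([.5532,-.0795,-.064]);d=p[:2]-q[:2];c,s=np.cos(q[2]),np.sin(q[2])
print(p,r.round(2).tolist(),"tip in slot",c*d[0]+s*d[1]+.088,-s*d[0]+c*d[1]+.088*(p[2]-q[2]))
print(robot.hand_in())
```

```text
[ 0.50841437 -0.0752897  -0.05510739] [[-0.49, -0.13], [0.63, 0.49], [-0.16, -0.34], [0.02, -0.03]] tip in slot 0.04303678510593073 0.002119907873855672
the job is handed in; nothing more can be done
None
```

The key is home in the switch, released, and the job is handed in. I took the smaller of the two red keys across its grip, carried it to the plate in front of the switch and pushed the tongue in until it stopped advancing.

- **Seating:** In the last top picture the tongue tip measures 43.0 mm inside the switch face and about 2 mm to the side. The key is about 0.01 rad off the slot's direction. The shoulder plate is up against the switch.
- **Flag:** The window is fully green in both the top and side views. I did not read the flag slide's travel directly.
- **Forces and time:** The contact forces read at the end of each move never passed about 6 N. The last move ended at 17.2 s.
- **Other loose things:** The stone on the right looks unmoved in the last top picture. The arm hid the tape and part of the left side in that picture, so I did not check the things there. The gripper never came down on that side.
- **Disagreements:**
  - The top and wrist cameras differed by 2 to 5 mm in sideways position, and the side camera put the slot about 3 mm further from the robot. I aligned the tongue to the slot within the same picture.
  - The tool drifted up to about 3° from vertical during the moves; the key still went in with little force.

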